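# Hold the long cuvette in the light path

### The job

Switch the light source on by throwing the toggle on its driver box fully over, then take the longest of the three empty cuvettes from the rack by its two broad frosted faces, never touching its clear end windows. Hold it upright and still in the light path, about midway between the light source and the sensor, so that the beam runs straight along its length through both end windows 15 mm above the cuvette's foot, and finish while still holding it there. Do not touch the rail or the optics on it, and leave the two other cuvettes, the bottle and the film applicator where they are.

Things in the scene. Friction and masses are not known exactly. Their poses are not given: they have to be found in the camera images.
- driver: Driver box of the light source: grey metal box 110 mm (x) by 130 mm (y) by 48 mm high, black front panel on its -x side, a steel bat toggle in the middle of its top. Fixed to the table, yaw varies; it and the rack stand left and right in either order. Origin: centre of its underside, z up.
- switch (a joint): Toggle on the driver: steel bat 35 mm long, 6 to 10 mm thick, pivoting about the driver's y axis 50 mm above the table over its origin. 0 rad = off, leaning 0.5 rad to the driver's -x (panel side); 1.0 rad = fully on, leaning 0.5 rad to its +x; hard stops at both ends. About 1 N at the tip moves it; no spring, it stays where left.
- switch_tip (a point): The free end of the toggle (moves with it), about 81 mm above the table.
- rack: Grey plastic rack 44 mm (x) by 190 mm (y), its top 18 mm above the table, fixed, yaw varies. Three equal slots in a row along its y, 58 mm apart, the middle one at its centre, each 14.4 mm (x) by 45 mm (y), 14 mm deep; any cuvette may stand in any slot. Origin: centre of the middle slot's floor, 4 mm above the table.
- long_cell: Longest cuvette: empty silica cell 12.5 mm thick (x), 42.5 mm long (y, the light direction), 45 mm high plus a 4 mm white cover, about 45 g. The broad faces (+x, -x) are frosted: grip these. The narrow end faces (+y, -y) are the clear windows. It stands upright in a rack slot, its y along the rack's y; 35 mm of it rises above the rack. Origin: centre of its underside.
- long_cell_mark (a point): Point on the cuvette's centre line 15 mm above its underside: the beam height of the cuvette, where the beam should pass. Axes as the cuvette's.
- long_cell_window_a: Clear window at the long cuvette's +y end (11.5 by 45 mm, 1.25 mm thick); not to be touched by the fingers. Origin: the foot of the window.
- long_cell_window_b: Clear window at the long cuvette's -y end, likewise.
- middle_cell: Cuvette of 20 mm path: 12.5 by 22.5 mm, 45 mm high and 4 mm cover. Stays in the rack. Origin: centre of its underside.
- short_cell: Cuvette of 10 mm path: 12.5 by 12.5 mm, 45 mm high and 4 mm cover. Stays in the rack. Origin: centre of its underside.
- bench: Optical rail, fixed, yaw varies: aluminium, 50 mm (x) by 300 mm (y) by 23 mm high, with two heads on posts: light source (finned cylinder, at +y) and sensor (short cylinder, at -y), radius up to 21 mm. The beam runs along its y, 125 mm above the table. The heads' faces are at y = +70 and -70 mm; between them only the low rail. Origin: centre of its underside.
- beam_mid (a point): Point on the beam midway between the light source and the sensor, 125 mm above the table. Axes as the rail's: y along the beam, z up.
- bottle: Open white plastic wide-mouth bottle, 68 mm diameter, 118 mm high, loose bystander. Origin: centre of its underside.
- applicator: Steel film applicator with two micrometer heads, 50 by 100 mm, 72 mm high, loose bystander. Origin: centre of its underside.
Mind the look-alikes: they are no part of the job. Several things have the shape of the driver; the one meant has the colours described above.

How it is judged (in metres and radians):
On the way, in this order (a step that is already met when the one before it is completed fails the run):
1. the light source is switched on: the toggle is fully over (value of joint switch above 0.85 rad), for 0.2 s.
2. the long cuvette is lifted out of the rack between the fingers (height (world z) of long_cell above 0.04 m and contact force between long_cell and the fingers above 0.5 N and contact force between long_cell and rack below 0.1 N), for 0.2 s.
At the end, for the whole second after the job is handed in: Toggle above 0.85 rad; long cuvette held by the fingers alone, still, within 0.1 rad of upright and of the beam line, its mark within 4 mm of the beam sideways, 8 mm in height, 30 mm of midway; other cuvettes upright within 10 mm, bottle and applicator within 20 mm of their places (value of joint switch above 0.85 rad and x of long_cell_mark in the frame of beam_mid between -0.004 and 0.004 m and z of long_cell_mark in the frame of beam_mid between -0.008 and 0.008 m and y of long_cell_mark in the frame of beam_mid between -0.03 and 0.03 m and angle between the y axis of long_cell and the y axis of bench, either way round below 0.1 rad and angle between long_cell's own z axis and vertical below 0.1 rad and contact force between long_cell and the fingers above 1 N and contact force between long_cell and bench below 0.1 N and linear speed of long_cell below 0.02 m/s and angular speed of long_cell below 0.2 rad/s and distance of each of middle_cell, short_cell from where it was at the start of the episode below 0.01 m and angle between each of middle_cell, short_cell's own z axis and vertical below 0.25 rad and distance of each of bottle, applicator from where it was at the start of the episode below 0.02 m); the arm keeps its last pose, push and grip.
It fails at once if the fingers touch a clear window of the long cuvette (contact force between any of long_cell_window_a, long_cell_window_b and the fingers above 0.2 N).
It fails at once if the rail or the optics on it are touched (contact force between bench and anything else above 1 N).
It fails at once if another cuvette, the bottle or the applicator is displaced (distance of any of middle_cell, short_cell, bottle, applicator from where it was at the start of the episode above 0.03 m).
It also fails if it takes over 51 s, if anything falls off the work surface, if the arm or the gripper's body presses on something with over 40 N, if the wrist force passes 120 N, or if a joint passes its speed limit or range.

### The arm

A 6-joint arm with a two-finger parallel gripper is mounted at the origin on the work surface. World frame = base frame: x ahead of the robot, y to its left, z up, the work surface at z = 0. Lengths are in mm, angles in rad, forces in N, time in s.
With the tool pointing down it reaches from about 250 to 725 mm from the base axis. Payload 4 kg.
Tool frame: the origin (TCP) lies between the finger pads; the fingertips stand 11 mm ahead of it and the grasp point (between the pads) lies 8 mm behind it; z points along the fingers, y is the line along which they close (so a half turn about z gives the same grasp; the last joint's range is limited). The gripper opens to 85 mm and grips with 20 to 120 N. Pads are 22 mm wide; open, the fingers measure 114 mm over their backs; the gripper's body (76 mm by 85 mm) begins 54 mm behind the grasp point. The pads swing forward as they close: fully open they stand 13 mm farther back than shut.
Start: joints at [1.157, 0.241, 0.005, 1.335, 0, 1.571], TCP at [201.044, 457.8, 242.306] pointing down, gripper open.
Joint ranges: [-2.72, 2.72], [-1.05, 1.87], [-1.09, 1.28], [-1.99, 2.15], [-1.42, 1.44], [-3.14, 3.14]. Speed limits (rad/s): [2.79, 2.79, 3.14, 3.14, 3.14, 3.14].

### API

Orientations are given as a rotation vector (axis times angle).
In Python, from bench import readout, imaging, workorder gives the robot as it stands. The module is installed in compiled form; this text tells all that it offers.
- The arm moves only by the tool apply_moves, never from a script. Its argument "deltas" is a list of rows, each an object of numbers: "claw": the opening, from 0 (shut) to 1 (fully open); "dx", "dy", "dz": the shift along the world's x, y, z in cm; "turn": the turn about the world's z in degrees. A call has 1 to 8 rows; each row shifts and turns the commanded pose from where the row before left it; what a row does not reach is not made up. A row lasts 1/10 s, in which the tool goes at most 50 mm and 8.59 degrees, less where a joint would pass 70% of its speed; a pose out of reach is approached as far as the arm can. A call with a gripper value outside its range is refused whole. The fingers move at their own pace and stop on an object; the grip force is fixed at half the most. Time passes only in rows, so rows that do not move let the fingers close. It gives the time, the measured TCP pose, the force, the opening and the grip force at its end, in the units of the state.
- readout.observe(): the state, without advancing time (a new reading comes with each control period).
- imaging.grab_frame(name): name is "side" or "top"; returns (picture, depth): 480x640x3 uint8, red, green, blue; 480x640 float32, mm along the optical axis (not along the pixel's ray), 0 where there is no reading.
- imaging.get_calibration(name): a dict with "vertical_fov" (degrees; the focal length in pixels is half the picture's height over the tangent of half this angle, whatever the lens; pixels are square), "cx", "cy" (the principal point, pixels), "dist" ([k1, k2, p1, p2, k3] as OpenCV has them; the pictures are not rectified), "R" (3x3) and "t" (3): a world point X has camera coordinates R X + t. Camera axes: x right, y down, z forward; pixel columns grow to the right and rows downward; lengths in mm; the calibration is good to about 2 mm. A picture is of the moment at which its call begins. get_calibration takes no time and is no camera call.
- workorder.hand_in(): hands the job in; it is judged then, once.
Trained networks look in the newest picture that a camera, given by its name, has taken for a name from the list of things; names that differ only in an ending like _2 or _b are one class to them, and where a whole thing is asked for, a point or a joint stands for the part that bears it (a point fixed in the world has none). Each returns a list of dicts, best first, with "confidence" (0 to 1); they miss things now and then, are a little off and sometimes report something else, mostly with a low value. They report only what shows in the picture. A call takes as long as a camera call. They do not tell look-alikes from the thing itself.
- imaging.silhouettes(camera, target): "mask" (480x640 bool, what is visible of it) and "box" ([left, top, right, bottom] in pixels, round what is visible of it).
The state is a dict: "clock": time; "joint_pos": joint angles; "qd": joint speeds; "tau": joint torques, N m; "ee_pos": TCP position; "eef_rot": TCP orientation; "force": force on the tool from outside, world axes, zero at the start; "wrist_torque": the same for the moment, N m; "gripper_width": finger opening in mm; "gripper_force": force on a finger pad.
Only numpy, scipy, OpenCV 4.12 (cv2) and the standard library are available. Lean on these libraries where they do the work, as an engineer would, in place of code of your own. Each camera call takes 0.05 s, during which the arm holds its last target. There are 200 camera calls.

## Working session

There is one attempt and no reset: what is moved stays moved. The work goes in short steps, Python scripts to look and compute and a tool call to move; the robot and the scene stay as the last step left them, time stands still between calls to the robot, and variables do not carry over. Pictures are saved under pics/ and viewed, at most 10 in all, crops included, and the job is handed in when it is done.

Besides the shell and the picture viewer there is one more tool, called after "Request:" in YAML: its name, and indented under it one key for each argument. apply_moves: Moves the arm, as the interface text tells. Its arguments: {"type":"object","properties":{"deltas":{"type":"array"}},"required":["deltas"]}

```bash
mkdir -p pics; cat > h.py <<'E'
import numpy as np, cv2
from bench import readout, imaging, workorder
def cal(n):
    c=imaging.get_calibration(n); f=240/np.tan(np.radians(c["vertical_fov"])/2)
    K=np.array([[f,0,c["cx"]],[0,f,c["cy"]],[0,0,1]]); return K,np.array(c["dist"],float),np.array(c["R"]),np.array(c["t"])
def world(n,uv,d):
    K,D,R,t=cal(n); uv=np.asarray(uv,float).reshape(-1,1,2); p=cv2.undistortPoints(uv,K,D).reshape(-1,2)
    X=np.c_[p,np.ones(len(p))]*np.asarray(d,float).reshape(-1,1); return (X-t)@R
def cloud(n,depth,mask):
    v,u=np.nonzero(mask&(depth>0)); return world(n,np.c_[u,v],depth[v,u])
def proj(n,X):
    K,D,R,t=cal(n); return cv2.projectPoints(np.asarray(X,float).reshape(-1,1,3),cv2.Rodrigues(R)[0],t,K,D)[0].reshape(-1,2)
E
python3 - <<'E'
from h import *
s=readout.observe(); print({k:np.round(v,3) for k,v in s.items()})
for n in("side","top"):
    im,d=imaging.grab_frame(n); cv2.imwrite(f"pics/{n}0.png",im[...,::-1]); np.save(f"{n}0.npy",d)
    K,D,R,t=cal(n); print(n,K[0,0],D,-R.T@t,R[2])
    for T in["driver","switch","rack","long_cell","middle_cell","short_cell","bench","bottle","applicator"]:
        for r in imaging.silhouettes(n,T):
            P=cloud(n,d,r["mask"]); print(T,round(r["confidence"],2),r["box"],np.round(np.median(P,0)),np.round(np.percentile(P[:,2],98)) if len(P) else'')
            
E
```

```text
{'clock': np.float64(0.0), 'joint_pos': array([1.157, 0.241, 0.004, 1.335, 0.   , 1.571]), 'qd': array([-0.   , -0.   , -0.001,  0.001, -0.001, -0.   ]), 'tau': array([ 0.0000e+00, -3.7232e+01,  2.5240e+01,  1.7000e-02, -0.0000e+00,
       -0.0000e+00]), 'ee_pos': array([200.792, 457.242, 241.407]), 'eef_rot': array([-6.450e-01, -3.074e+00,  3.000e-03]), 'force': array([ 0.531, -0.076,  0.399]), 'wrist_torque': array([0.023, 0.001, 0.008]), 'gripper_force': np.float64(0.0), 'gripper_width': np.float64(85.456)}
side 499.2106218193419 [-0.04409266  0.          0.          0.          0.        ] [105.97776244 688.68147416 628.85113757] [ 0.36481976 -0.76133844 -0.53597605]
driver 0.71 [425.4, 192.0, 480.8, 232.8] [ 277. -363.   41.] 52.0
switch 0.6 [450.8, 195.7, 463.3, 202.6] [ 275. -404.   63.] 75.0
rack 0.68 [196.0, 346.8, 291.2, 438.2] [440. 289.  16.] 19.0
long_cell 0.7 [260.0, 337.6, 281.6, 369.4] [438. 208.  40.] 53.0
middle_cell 0.58 [235.5, 363.7, 253.4, 391.5] [446. 265.  38.] 54.0
short_cell 0.73 [214.7, 391.2, 228.4, 415.9] [454. 323.  36.] 54.0
bench 0.63 [173.0, 183.0, 28
[... 617 characters left out ...]
, 302.7, 283.7] [401.   6.  81.] 119.0
long_cell 0.52 [207.4, 253.4, 222.7, 255.8] [440. 198.  51.] 56.0
middle_cell 0.47 [187.3, 249.1, 198.8, 256.6] [447. 253.  49.] 54.0
short_cell 0.53 [164.3, 244.6, 177.0, 249.5] [454. 314.  35.] 54.0
bench 0.98 [244.8, 147.2, 359.5, 191.8] [661. -20.  24.] 144.0
bench 0.54 [166.3, 246.8, 176.4, 249.3] [454. 312.  46.] 55.0
bottle 0.83 [274.7, 259.3, 303.0, 284.2] [401.   6.  80.] 119.0
applicator 0.93 [144.9, 173.9, 186.1, 198.3] [619. 336.  30.] 72.0
applicator 0.61 [207.8, 250.2, 223.4, 255.4] [441. 196.  51.] 55.0
applicator 0.17 [369.2, 235.1, 419.0, 279.8] [ 441. -270.   46.] 52.0
applicator 0.15 [243.5, 147.3, 362.8, 192.0] [661. -20.  24.] 144.0
```

```bash
python3 - <<'E'
import cv2
a=cv2.imread("pics/top0.png")
cv2.imwrite("pics/t1.png",cv2.resize(a[140:350,130:510],(800,442),interpolation=cv2.INTER_CUBIC))
b=cv2.imread("pics/side0.png"); cv2.imwrite("pics/s1.png",b)
E
```

```text
(no output)
```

View pics/t1.png

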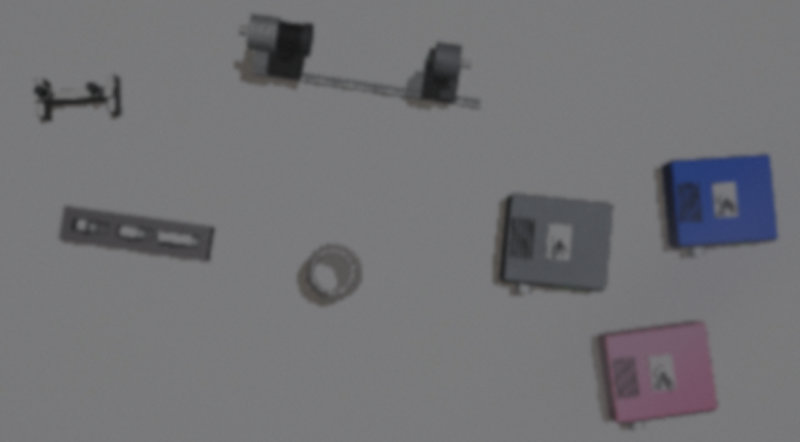

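View pics/s1.png

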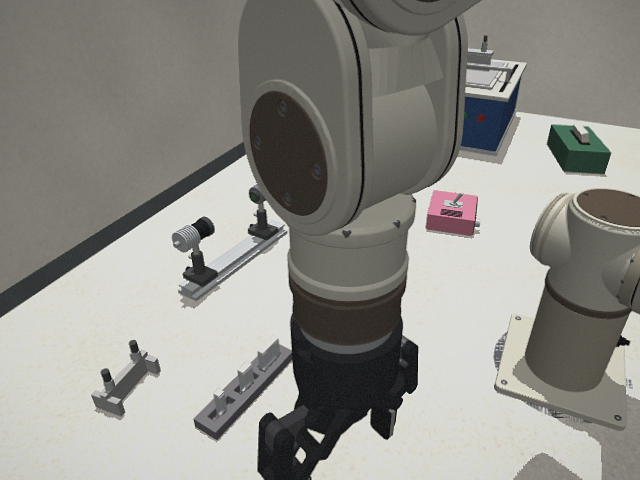

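The top view shows these candidates for the driver, in full-frame pixels: grey box (395,254), blue (470,237), pink (441,317). The side view adds a green one at (578,148). The grey box matches the description, so I'll check it in a close crop and measure it.

```bash
python3 - <<'E'
from h import *
a=cv2.imread("pics/top0.png"); d=np.load("top0.npy")
c=a[222:290,355:435]; c=cv2.convertScaleAbs(cv2.resize(c,(640,544),interpolation=cv2.INTER_CUBIC),alpha=2.2)
c2=cv2.resize(cv2.convertScaleAbs(a[225:275,150:240],alpha=2.2),(800,444),interpolation=cv2.INTER_CUBIC)
cv2.imwrite("pics/drv.png",c); 
# plane cloud
v,u=np.mgrid[0:480,0:640]; W=world("top",np.c_[u.ravel(),v.ravel()],d.ravel()).reshape(480,640,3)
def rect(m,nm):
    P=W[m][:,:2].astype(np.float32); r=cv2.minAreaRect(P); print(nm,m.sum(),np.round(r[0],1),np.round(r[1],1),round(r[2],2),'z',np.round(np.median(W[m][:,2]),1), 'mean',P.mean(0).round(1))
box=lambda x0,y0,x1,y1:(u>=x0)&(u<=x1)&(v>=y0)&(v<=y1)
Z=W[...,2]
print('table z',np.median(Z[d>0]))
rect(box(360,225,430,285)&(Z>38),'driver top'); 
m=box(360,225,430,285)&(Z>54); print('toggle',W[m].round(0).tolist(), np.argwhere(m).tolist())
rect(box(155,232,235,268)&(Z>9),'rack')
for nm,b in(("long",(202,240,232,262)),("mid",(183,240,202,262)),("short",(160,240,180,262))): rect(box(*b)&(Z>35),nm)
rect(box(240,145,365,195)&(Z>10)&(Z<35),'rail'); rect(box(240,140,300,195)&(Z>90),'src'); rect(box(320,140,365,195)&(Z>90),'sens')
E
```

```text
table z -1.5636084706793811
driver top 2082 [ 445.2 -195.3] [293.1 117.6] 88.54 z 46.3 mean [ 442.7 -272.4]
toggle [[390.0, -47.0, 1224.0], [390.0, -47.0, 1224.0], [390.0, -47.0, 1224.0], [390.0, -47.0, 1224.0], [451.0, -273.0, 56.0], [390.0, -47.0, 1224.0], [390.0, -47.0, 1224.0], [443.0, -272.0, 59.0], [443.0, -275.0, 60.0], [440.0, -271.0, 64.0], [440.0, -273.0, 67.0], [440.0, -276.0, 65.0], [437.0, -271.0, 67.0], [437.0, -272.0, 75.0], [437.0, -274.0, 74.0], [434.0, -270.0, 73.0], [434.0, -271.0, 78.0], [434.0, -273.0, 82.0], [434.0, -275.0, 84.0], [432.0, -269.0, 75.0], [432.0, -271.0, 77.0], [432.0, -273.0, 80.0], [432.0, -276.0, 80.0], [429.0, -271.0, 78.0], [429.0, -273.0, 81.0], [429.0, -276.0, 79.0], [390.0, -47.0, 1224.0], [390.0, -47.0, 1224.0], [390.0, -47.0, 1224.0]] [[225, 369], [231, 426], [238, 372], [246, 428], [252, 395], [253, 361], [254, 360], [255, 395], [255, 396], [256, 395], [256, 396], [256, 397], [257, 395], [257, 396], [257, 397], [258, 395], [258, 396], [258, 397], [258, 398], [259, 395], [259, 396], [259, 397], [259, 398], [260, 396], [260, 397], [260, 398], [261, 415], [267, 405], [276, 430]]
rack 1118 [434.3 152.6] [407.8  44.3] 82.81 z 17.2 mean [446.7 254. ]
long 87 [420.5  87. ] [275.1  13.6] 80.11 z 51.2 mean [438.6 192.7]
mid 47 [422.9 111.5] [324.1  12.6] 80.57 z 51.3 mean [443.5 239.5]
short 33 [426.  136.7] [374.8  12.5] 80.91 z 50.6 mean [452.5 303.8]
rail 1284 [662.2 -34.2] [299.7  52.6] 82.47 z 21.9 mean [659.6 -41.8]
src 521 [559.3   4. ] [344.1  80.2] 29.99 z 137.8 mean [668.6  70. ]
sens 261 [ 527.6 -102.7] [ 51.8 291.7] 78.11 z 139.3 mean [ 636.5 -120.4]
```

View pics/drv.png

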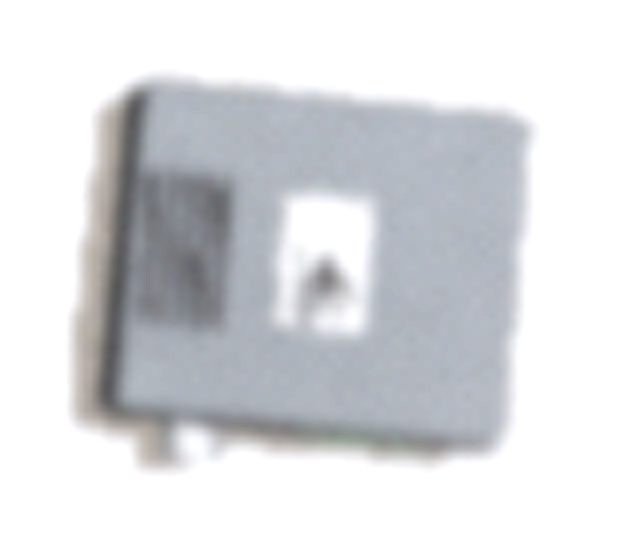

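The crop confirms the grey box with a dark side face. Its toggle tip is near full-frame pixel (397,259) and leans towards world −x, which is off. I'll refit without the invalid depth.

```bash
cat > meas.py <<'E'
from h import *
def run(d):
    v,u=np.mgrid[0:480,0:640]; W=world("top",np.c_[u.ravel(),v.ravel()],d.ravel()).reshape(480,640,3); Z=W[...,2]
    box=lambda b:(u>=b[0])&(u<=b[2])&(v>=b[1])&(v<=b[3])&(d>0)
    def rect(b,lo,hi,nm):
        m=(box(b)&(Z>lo)&(Z<hi)).astype(np.uint8)
        n,l,st,_=cv2.connectedComponentsWithStats(m); k=1+np.argmax(st[1:,4]); m=l==k
        P=W[m][:,:2].astype(np.float32); r=cv2.minAreaRect(P); print(nm,m.sum(),np.round(r[0],1),np.round(r[1],1),round(r[2],2),'z',np.round(np.percentile(W[m][:,2],[50,95]),1))
    rect((360,225,430,285),42,60,'driver'); rect((155,232,235,268),12,24,'rack'); rect((155,232,235,268),9,90,'rack+')
    for nm,b in(("long",(202,240,232,262)),("mid",(183,240,202,262)),("short",(160,240,180,262))): rect(b,38,80,nm)
    rect((240,145,365,195),15,30,'rail'); rect((240,140,300,195),95,200,'src'); rect((320,140,365,195),95,200,'sens')
E
python3 - <<'E'
from meas import *
run(np.load("top0.npy")); print(cv2.Rodrigues(readout.observe()["eef_rot"])[0].round(3))
E
```

```text
driver 1964 [ 443.3 -274.5] [130.8 111.1] 85.11 z [46.4 50.4]
rack 896 [447.8 259.7] [190.3  44.3] 82.81 z [16.7 20.5]
rack+ 1106 [447.8 260.1] [191.1  44.3] 82.81 z [17.1 51.8]
long 84 [440.5 201.9] [41.4 12.5] 82.8 z [51.2 55.6]
mid 43 [447.6 260.4] [10.7 23.6] 1.41 z [51.  53.3]
short 31 [454.7 315.8] [12.8 11.3] 87.48 z [50.6 54.2]
rail 797 [665.3 -26.5] [156.7  40. ] 82.54 z [21.5 25.2]
src 508 [678.8  77. ] [85.2 41.3] 83.4 z [137.7 144.4]
sens 248 [ 651.1 -125.6] [45.6 45.7] 38.66 z [138.6 145.3]
[[-0.916  0.402  0.   ]
 [ 0.402  0.916 -0.   ]
 [-0.    -0.    -1.   ]]
```

Request:
apply_moves:
  deltas:
    - {"dx": 0.9,"dy": -4,"turn": -4,"claw": 0}
    - {"dx": 0.9,"dy": -4,"turn": -4,"claw": 0}
    - {"dx": 0.9,"dy": -4,"turn": -4,"claw": 0}
    - {"dx": 0.9,"dy": -4,"turn": -4,"claw": 0}
    - {"dx": 0.9,"dy": -4,"turn": -4,"claw": 0}
    - {"dx": 0.9,"dy": -4,"turn": -4,"claw": 0}
    - {"dx": 0.9,"dy": -4,"turn": -4,"claw": 0}
    - {"dx": 0.9,"dy": -4,"turn": -4,"claw": 0}

```text
invalid input at $.deltas[0]: expected keys claw, dx, dy, dz, turn
```

Request:
apply_moves:
  deltas:
    - {"dx": 0.9,"dy": -4,"turn": -4,"claw": 0}
    - {"dx": 0.9,"dy": -4,"turn": -4,"claw": 0}
    - {"dx": 0.9,"dy": -4,"turn": -4,"claw": 0}
    - {"dx": 0.9,"dy": -4,"turn": -4,"claw": 0}
    - {"dx": 0.9,"dy": -4,"turn": -4,"claw": 0}
    - {"dx": 0.9,"dy": -4,"turn": -4,"claw": 0}
    - {"dx": 0.9,"dy": -4,"turn": -4,"claw": 0}
    - {"dx": 0.9,"dy": -4,"turn": -4,"claw": 0}

```text
invalid input at $.deltas[0]: expected keys claw, dx, dy, dz, turn
```

Request:
apply_moves:
  deltas:
    - {"dx": 0.9,"dy": -4,"dz": 0,"turn": -4,"claw": 0}
    - {"dx": 0.9,"dy": -4,"dz": 0,"turn": -4,"claw": 0}
    - {"dx": 0.9,"dy": -4,"dz": 0,"turn": -4,"claw": 0}
    - {"dx": 0.9,"dy": -4,"dz": 0,"turn": -4,"claw": 0}
    - {"dx": 0.9,"dy": -4,"dz": 0,"turn": -4,"claw": 0}
    - {"dx": 0.9,"dy": -4,"dz": 0,"turn": -4,"claw": 0}
    - {"dx": 0.9,"dy": -4,"dz": 0,"turn": -4,"claw": 0}
    - {"dx": 0.9,"dy": -4,"dz": 0,"turn": -4,"claw": 0}

```text
clock: 1.8
ee_pos: [273.1, 136.4, 242.6]
eef_rot: [1.47, 2.775, 0.001]
force: [1.7, -0.9, -0.2]
gripper_width: -0.1
gripper_force: 0.0
```

Request:
apply_moves:
  deltas:
    - {"dx": 0.9,"dy": -4,"dz": 0,"turn": -4,"claw": 0}
    - {"dx": 0.9,"dy": -4,"dz": 0,"turn": -4,"claw": 0}
    - {"dx": 0.9,"dy": -4,"dz": 0,"turn": -4,"claw": 0}
    - {"dx": 0.9,"dy": -4,"dz": 0,"turn": -4,"claw": 0}
    - {"dx": 0.9,"dy": -4,"dz": 0,"turn": -4,"claw": 0}
    - {"dx": 0.9,"dy": -4,"dz": 0,"turn": -4,"claw": 0}
    - {"dx": 0.9,"dy": -4,"dz": 0,"turn": -4,"claw": 0}
    - {"dx": 0.9,"dy": -4,"dz": 0,"turn": -4,"claw": 0}

```text
clock: 2.6
ee_pos: [345.1, -184.1, 242.5]
eef_rot: [2.18, 2.261, 0.001]
force: [0.9, 0.8, 0.9]
gripper_width: 0.1
gripper_force: 0.0
```

Request:
apply_moves:
  deltas:
    - {"dx": 1,"dy": -3,"dz": 0,"turn": -3.1,"claw": 0}
    - {"dx": 1,"dy": -3,"dz": -2.5,"turn": -3.1,"claw": 0}
    - {"dx": 1,"dy": -2.7,"dz": -4,"turn": -3.1,"claw": 0}
    - {"dx": 0,"dy": 0,"dz": -4,"turn": 0,"claw": 0}
    - {"dx": 0,"dy": 0,"dz": -4,"turn": 0,"claw": 0}
    - {"dx": 0,"dy": 0,"dz": -2,"turn": 0,"claw": 0}
    - {"dx": 0,"dy": 0,"dz": 0,"turn": 0,"claw": 0}

```text
clock: 3.3
ee_pos: [372.6, -267.6, 74.3]
eef_rot: [-2.348, -2.076, 0.003]
force: [-0.3, 1.2, 0.3]
gripper_width: -0.2
gripper_force: 0.0
```

```bash
python3 - <<'E'
from h import *
s=readout.observe(); print(s["ee_pos"].round(1),s["eef_rot"].round(3),s["joint_pos"].round(2),s["force"].round(1))
n="side"; im,d=imaging.grab_frame(n); cv2.imwrite("pics/side1.png",im[...,::-1]); np.save("side1.npy",d)
for T in["driver","switch","long_cell","bench"]:
    for r in imaging.silhouettes(n,T):
        P=cloud(n,d,r["mask"]); print(T,round(r["confidence"],2),r["box"],np.round(np.median(P,0)),np.round(np.percentile(P[:,2],[2,98])))
        if T=="long_cell":
            Q=P[P[:,2]>48][:,:2].astype(np.float32); print(cv2.minAreaRect(Q),np.percentile(P[:,2],99))
print(proj(n,[[426.6,-273.1,81],[443.3,-274.5,50],[440.5,201.9,51],[440.5,201.9,18]]).round(0))
x=im[...,::-1][180:420]; cv2.imwrite("pics/s2.png",cv2.resize(x,(800,300)))
cv2.imwrite("pics/s3.png",cv2.resize(im[...,::-1][130:330,300:560],(780,600)))
E
```

```text
[ 372.6 -267.6   74.3] [-2.348 -2.076  0.003] [-0.62  0.32 -0.37  0.89  0.    1.07] [-0.3  1.2  0.3]
driver 0.86 [424.5, 190.9, 479.7, 234.0] [ 277. -361.   41.] [-1. 52.]
driver 0.66 [355.0, 161.6, 395.6, 200.6] [ 518. -427.   39.] [ 1. 68.]
driver 0.63 [337.7, 196.4, 401.5, 245.0] [ 438. -237.   45.] [ 3. 52.]
long_cell 0.71 [257.9, 335.0, 280.8, 370.1] [438. 207.  40.] [15. 53.]
((442.38665771484375, 202.95449829101562), (41.90247344970703, 13.461343765258789), 80.30455017089844) 53.404396479386385
bench 0.82 [171.9, 182.0, 287.4, 303.9] [663.  24.  30.] [ -1. 143.]
[[380. 202.]
 [373. 212.]
 [269. 345.]
 [271. 359.]]
```

View pics/s3.png

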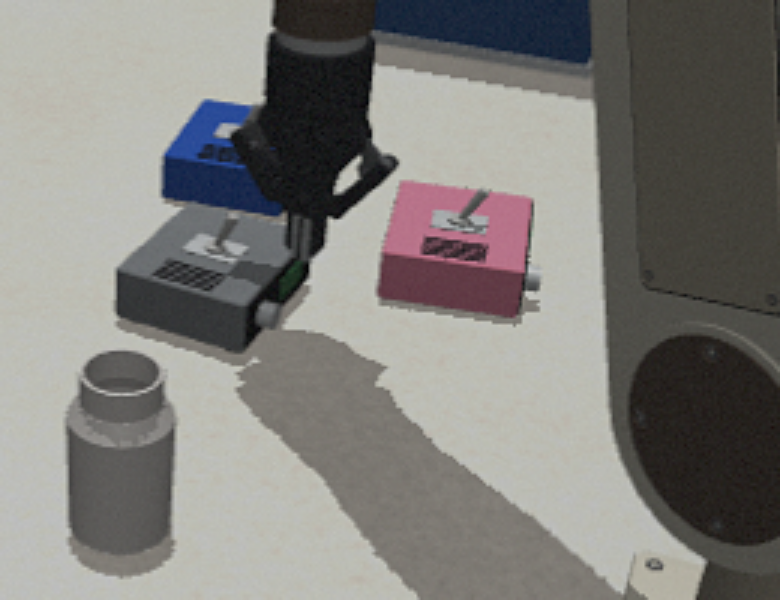

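The grey box's panel side, with knob and green display, is at −x. The toggle, at crop (228,230), leans towards the gripper, so I'll push it along +x.

Request:
apply_moves:
  deltas:
    - {"dx": 1,"dy": -0.6,"dz": 0.2,"turn": 0,"claw": 0}
    - {"dx": 1,"dy": -0.1,"dz": 0,"turn": 0,"claw": 0}
    - {"dx": 1,"dy": -0.1,"dz": 0,"turn": 0,"claw": 0}
    - {"dx": 0.8,"dy": -0.1,"dz": 0,"turn": 0,"claw": 0}
    - {"dx": 0.8,"dy": 0,"dz": 0,"turn": 0,"claw": 0}
    - {"dx": 0.6,"dy": 0,"dz": 0,"turn": 0,"claw": 0}
    - {"dx": 0.4,"dy": 0,"dz": 0,"turn": 0,"claw": 0}
    - {"dx": 0,"dy": 0,"dz": 0,"turn": 0,"claw": 0}

```text
clock: 4.35
ee_pos: [431.7, -278.1, 79.1]
eef_rot: [2.352, 2.082, 0.001]
force: [0.5, 0.0, 0.1]
gripper_width: -0.0
gripper_force: 0.0
```

Request:
apply_moves:
  deltas:
    - {"dx": 0.3,"dy": 0,"dz": 0,"turn": 0,"claw": 0}
    - {"dx": 0.3,"dy": 0,"dz": 0,"turn": 0,"claw": 0}
    - {"dx": 0,"dy": 0,"dz": 0,"turn": 0,"claw": 0}

```text
clock: 4.65
ee_pos: [437.2, -278.1, 79.2]
eef_rot: [-2.353, -2.082, -0.0]
force: [-0.4, 0.2, -0.6]
gripper_width: 0.2
gripper_force: 0.2
```

```bash
python3 - <<'E'
from h import *
s=readout.observe(); print(s["ee_pos"].round(1),s["force"].round(1))
im,d=imaging.grab_frame("side"); cv2.imwrite("pics/s4.png",cv2.resize(im[...,::-1][180:260,325:425],(750,600),interpolation=cv2.INTER_CUBIC))
E
```

```text
[ 437.2 -278.1   79.2] [-0.4  0.2 -0.6]
```

View pics/s4.png

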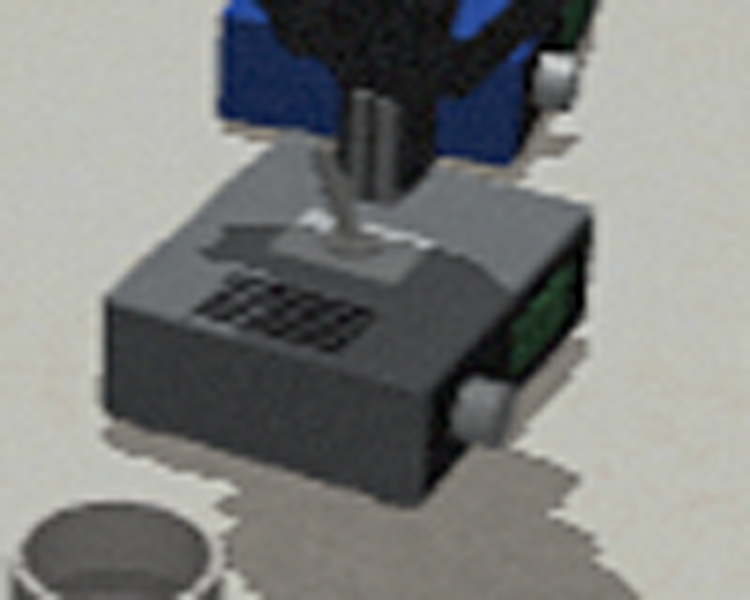

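The toggle, tip at crop (325,160), has gone well over to +x. I'll keep pushing until the force shows the hard stop.

Request:
apply_moves:
  deltas:
    - {"dx": 0.2,"dy": 0,"dz": 0,"turn": 0,"claw": 0}
    - {"dx": 0.2,"dy": 0,"dz": 0,"turn": 0,"claw": 0}
    - {"dx": 0,"dy": 0,"dz": 0,"turn": 0,"claw": 0}

```text
clock: 5.0
ee_pos: [441.2, -278.1, 79.3]
eef_rot: [-2.353, -2.082, -0.0]
force: [-1.5, 0.8, 0.0]
gripper_width: 0.1
gripper_force: 0.3
```

Request:
apply_moves:
  deltas:
    - {"dx": 0.2,"dy": 0,"dz": 0,"turn": 0,"claw": 0}
    - {"dx": 0.1,"dy": 0,"dz": 0,"turn": 0,"claw": 0}
    - {"dx": 0,"dy": 0,"dz": 0,"turn": 0,"claw": 0}

```text
clock: 5.3
ee_pos: [442.7, -278.1, 79.1]
eef_rot: [-2.352, -2.08, 0.003]
force: [-5.1, -0.4, 1.3]
gripper_width: 0.2
gripper_force: 2.7
```

Request:
apply_moves:
  deltas:
    - {"dx": 0.2,"dy": 0,"dz": 0,"turn": 0,"claw": 0}
    - {"dx": 0,"dy": 0,"dz": 0,"turn": 0,"claw": 0}
    - {"dx": 0,"dy": 0,"dz": 0,"turn": 0,"claw": 0}

```text
clock: 5.6
ee_pos: [443.0, -278.1, 79.0]
eef_rot: [-2.351, -2.078, 0.007]
force: [-9.5, -0.3, 4.8]
gripper_width: -0.1
gripper_force: 5.0
```

Request:
apply_moves:
  deltas:
    - {"dx": -2,"dy": 0,"dz": 0,"turn": 0,"claw": 0}
    - {"dx": -2,"dy": 0,"dz": 3,"turn": 0,"claw": 0}
    - {"dx": 0,"dy": 0,"dz": 4,"turn": 0,"claw": 0}
    - {"dx": 0,"dy": 0,"dz": 4,"turn": 0,"claw": 0.5}
    - {"dx": 0,"dy": 4,"dz": 1,"turn": 0,"claw": 0.5}
    - {"dx": 0,"dy": 4,"dz": 0,"turn": 0,"claw": 0.5}
    - {"dx": 0,"dy": 4,"dz": 0,"turn": 0,"claw": 0.5}
    - {"dx": 0,"dy": 4,"dz": 0,"turn": 0,"claw": 0.5}

```text
clock: 6.4
ee_pos: [406.9, -116.9, 200.1]
eef_rot: [2.352, 2.079, 0.004]
force: [0.1, 0.2, -0.2]
gripper_width: 42.5
gripper_force: 0.0
```

Request:
apply_moves:
  deltas:
    - {"dx": 0.5,"dy": 4,"dz": 0,"turn": 0,"claw": 0.5}
    - {"dx": 0.5,"dy": 4,"dz": 0,"turn": 0,"claw": 0.5}
    - {"dx": 0.5,"dy": 4,"dz": 0,"turn": 0,"claw": 0.5}
    - {"dx": 0.5,"dy": 4,"dz": 0,"turn": 0,"claw": 0.5}
    - {"dx": 0.5,"dy": 4,"dz": 0,"turn": 0,"claw": 0.5}
    - {"dx": 0.5,"dy": 4,"dz": 0,"turn": 0,"claw": 0.5}
    - {"dx": 0.5,"dy": 4,"dz": 0,"turn": 0,"claw": 0.5}
    - {"dx": 0,"dy": 0,"dz": 0,"turn": 0,"claw": 0.5}

```text
clock: 7.2
ee_pos: [442.3, 166.6, 199.7]
eef_rot: [-2.346, -2.089, -0.007]
force: [-0.1, -0.8, 0.1]
gripper_width: 42.3
gripper_force: 0.0
```

```bash
python3 - <<'E'
from meas import *
s=readout.observe(); print(s["ee_pos"].round(1),s["eef_rot"].round(3),s["joint_pos"].round(2),s["force"].round(1),s["gripper_width"])
im,d=imaging.grab_frame("top"); np.save("top1.npy",d)
v,u=np.nonzero((d>0)); W=world("top",np.c_[u,v],d[v,u]); m=(W[:,2]>54)&(abs(W[:,0]-443)<40)&(abs(W[:,1]+274)<30); print(W[m].mean(0).round(1),W[m].round(0)[-6:],W[m].max(0).round(0),len(W[m]))
run(np.load("top1.npy"))
E
```

```text
[442.3 166.6 199.7] [-2.346 -2.089 -0.007] [ 0.36  0.21 -0.15  1.21  0.    2.05] [-0.1 -0.8  0.1] 42.28115647120707
[ 453.3 -274.9   70.5] [[ 448. -274.   64.]
 [ 448. -276.   67.]
 [ 445. -273.   56.]
 [ 445. -275.   56.]
 [ 443. -276.   54.]
 [ 440. -281.   54.]] [ 462. -270.   82.] 27
driver 1979 [ 443.2 -274.2] [131.  111.5] 85.22 z [46.5 50.4]
rack 149 [438.  180.2] [29.9 43.9] 80.74 z [17.  20.4]
rack+ 174 [438.  180.1] [29.9 43.9] 80.65 z [17.1 43.9]
long 12 [438.2 182.8] [ 3.5 11.4] 72.18 z [48.2 53.6]Traceback (most recent call last):
  File "<stdin>", line 5, in <module>
  File "meas.py", line 10, in run
    for nm,b in(("long",(202,240,232,262)),("mid",(183,240,202,262)),("short",(160,240,180,262))): rect(b,38,80,nm)
                                                                                                   ~~~~^^^^^^^^^^^^
  File "meas.py", line 7, in rect
    n,l,st,_=cv2.connectedComponentsWithStats(m); k=1+np.argmax(st[1:,4]); m=l==k
                                                      ~~~~~~~~~^^^^^^^^^^
    return _wrapfunc(a, 'argmax', axis=axis, out=out, **kwds)
    return bound(*args, **kwds)
ValueError: attempt to get argmax of an empty sequence
```

The toggle is on, with its tip now at x≈460. Next I'll grasp the long cuvette.

Request:
apply_moves:
  deltas:
    - {"dx": -0.1,"dy": 2,"dz": 0,"turn": -0.4,"claw": 0.5}
    - {"dx": 0,"dy": 1.5,"dz": 0,"turn": 0,"claw": 0.5}
    - {"dx": 0,"dy": 0,"dz": -4,"turn": 0,"claw": 0.5}
    - {"dx": 0,"dy": 0,"dz": -4,"turn": 0,"claw": 0.5}
    - {"dx": 0,"dy": 0,"dz": -2,"turn": 0,"claw": 0.5}
    - {"dx": 0,"dy": 0,"dz": 0,"turn": 0,"claw": 0.4}
    - {"dx": 0,"dy": 0,"dz": 0,"turn": 0,"claw": 0.4}

```text
clock: 7.95
ee_pos: [440.4, 196.5, 99.8]
eef_rot: [2.361, 2.072, 0.0]
force: [0.7, -0.4, -0.1]
gripper_width: 34.5
gripper_force: 0.0
```

```bash
python3 - <<'E'
from h import *
s=readout.observe(); print(s["ee_pos"].round(1),s["eef_rot"].round(3),s["force"].round(1),s["gripper_width"])
im,d=imaging.grab_frame("side")
cv2.imwrite("pics/s5.png",cv2.resize(im[...,::-1][280:440,180:380],(750,600),interpolation=cv2.INTER_CUBIC))
for r in imaging.silhouettes("side","long_cell"): print(r["confidence"],r["box"])
E
```

```text
[440.4 196.5  99.8] [2.361 2.072 0.   ] [ 0.7 -0.4 -0.1] 34.507026669712666
0.9 [259.9, 334.2, 278.6, 371.2]
```

View pics/s5.png

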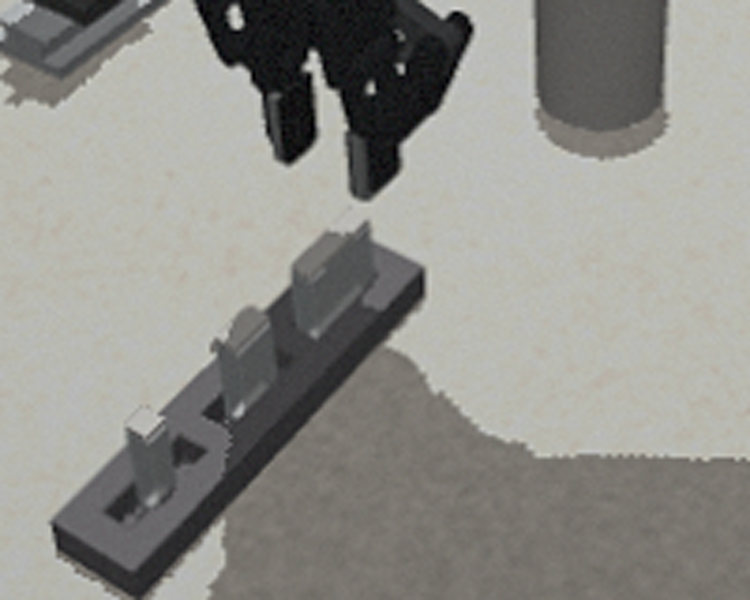

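The fingers straddle the long cuvette, at crop (335,285). The shift is 6 mm in y, then descend and close.

Request:
apply_moves:
  deltas:
    - {"dx": 0.05,"dy": 0.6,"dz": -1,"turn": 0.3,"claw": 0.4}
    - {"dx": 0,"dy": 0,"dz": -2,"turn": 0,"claw": 0.4}
    - {"dx": 0,"dy": 0,"dz": -2,"turn": 0,"claw": 0.4}
    - {"dx": 0,"dy": 0,"dz": -1.5,"turn": 0,"claw": 0.4}
    - {"dx": 0,"dy": 0,"dz": 0,"turn": 0,"claw": 0.4}
    - {"dx": 0,"dy": 0,"dz": 0,"turn": 0,"claw": 0.4}

```text
clock: 8.65
ee_pos: [440.8, 203.2, 34.6]
eef_rot: [2.354, 2.08, 0.001]
force: [-0.4, 1.0, 0.5]
gripper_width: 34.1
gripper_force: 0.0
```

Request:
apply_moves:
  deltas:
    - {"dx": 0,"dy": 0,"dz": 0,"turn": 0,"claw": 0.25}
    - {"dx": 0,"dy": 0,"dz": 0,"turn": 0,"claw": 0.18}
    - {"dx": 0,"dy": 0,"dz": 0,"turn": 0,"claw": 0.12}
    - {"dx": 0,"dy": 0,"dz": 0,"turn": 0,"claw": 0.1}
    - {"dx": 0,"dy": 0,"dz": 0,"turn": 0,"claw": 0.05}
    - {"dx": 0,"dy": 0,"dz": 0,"turn": 0,"claw": 0.05}
    - {"dx": 0,"dy": 0,"dz": 0,"turn": 0,"claw": 0.05}

```text
clock: 9.35
ee_pos: [441.5, 203.2, 35.3]
eef_rot: [2.354, 2.079, 0.004]
force: [-0.2, 0.2, 5.6]
gripper_width: 11.2
gripper_force: 59.0
```

Request:
apply_moves:
  deltas:
    - {"dx": 0,"dy": 0,"dz": 0.5,"turn": 0,"claw": 0.05}
    - {"dx": 0,"dy": 0,"dz": 1,"turn": 0,"claw": 0.05}
    - {"dx": 0,"dy": 0,"dz": 1.5,"turn": 0,"claw": 0.05}
    - {"dx": 0,"dy": 0,"dz": 2,"turn": 0,"claw": 0.05}
    - {"dx": 0,"dy": 0,"dz": 2.5,"turn": 0,"claw": 0.05}
    - {"dx": 0,"dy": 0,"dz": 3,"turn": 0,"claw": 0.05}
    - {"dx": 0,"dy": 0,"dz": 3,"turn": 0,"claw": 0.05}
    - {"dx": 0,"dy": 0,"dz": 3,"turn": 0,"claw": 0.05}

```text
clock: 10.15
ee_pos: [439.2, 202.5, 200.7]
eef_rot: [-2.354, -2.079, 0.003]
force: [0.4, 0.5, -0.7]
gripper_width: 11.3
gripper_force: 59.1
```

Request:
apply_moves:
  deltas:
    - {"dx": 0,"dy": 0,"dz": 2,"turn": 0,"claw": 0.05}
    - {"dx": 0,"dy": 0,"dz": 0,"turn": 0,"claw": 0.05}
    - {"dx": 0,"dy": 0,"dz": 0,"turn": 0,"claw": 0.05}

```text
clock: 10.45
ee_pos: [439.9, 202.7, 219.3]
eef_rot: [-2.354, -2.079, 0.001]
force: [-0.9, 0.5, -0.9]
gripper_width: 11.3
gripper_force: 59.1
```

```bash
python3 - <<'E'
from h import *
s=readout.observe(); print(s["ee_pos"].round(1),s["eef_rot"].round(3),s["force"].round(1),s["gripper_width"])
im,d=imaging.grab_frame("side"); 
for r in imaging.silhouettes("side","long_cell"):
    P=cloud("side",d,r["mask"]); print(r["confidence"],r["box"],P.mean(0).round(1),np.percentile(P,[2,98],axis=0).round(1))
u,v=proj("side",[s["ee_pos"]])[0].astype(int); print(u,v)
cv2.imwrite("pics/s6.png",cv2.resize(im[...,::-1][v-90:v+90,u-120:u+120],(800,600),interpolation=cv2.INTER_CUBIC))
# beam geometry from side view
for r in imaging.silhouettes("side","bench")[:1]:
    P=cloud("side",d,r["mask"]); H=P[(P[:,2]>95)]; a=H[H[:,1]>-30]; b=H[H[:,1]<-60]; print([(len(q),q.min(0).round(1),q.max(0).round(1)) for q in(a,b) if len(q)])
E
```

```text
[439.9 202.7 219.3] [-2.354e+00 -2.079e+00  1.000e-03] [-0.9  0.5 -0.9] 11.347324536476515
0.94 [251.6, 250.7, 278.1, 286.2] [439.  213.6 208.7] [[431.5 183.8 187.2]
 [448.  223.6 236.5]]
0.55 [170.7, 215.2, 248.2, 302.2] [673.5  57.3  56.4] [[ 6.461e+02 -5.780e+01 -6.000e-01]
 [ 7.196e+02  1.155e+02  1.436e+02]]
261 259
[(168, array([436.3, 220. , 186.8]), array([448.9, 225.4, 232.5]))]
```

View pics/s6.png

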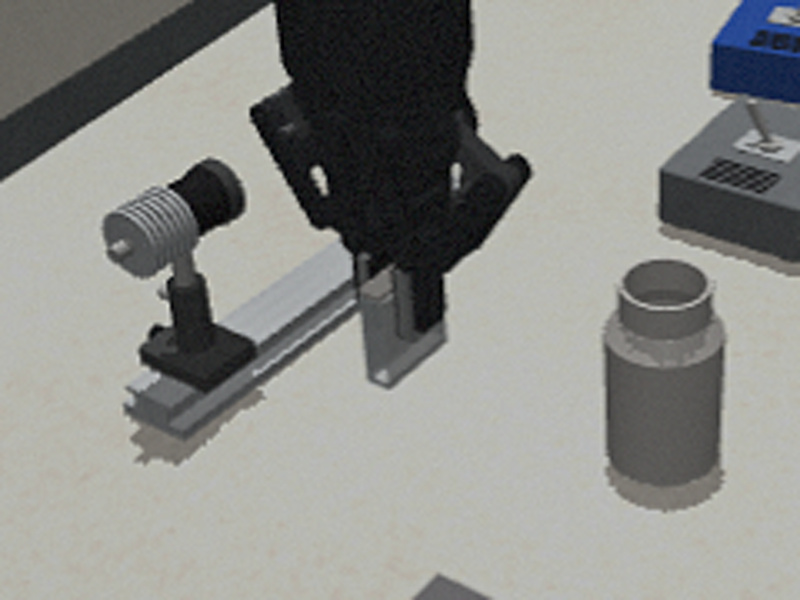

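Held by the frosted faces with the windows free (cell at crop (400,330)); the driver toggle, at top right, stays over. Now I'll refine the beam line from both earlier clouds.

```bash
python3 - <<'E'
from h import *
from scipy.optimize import least_squares
v,u=np.mgrid[0:480,0:640]
for n,f in(("top","top0"),("side","side1")):
    d=np.load(f+".npy"); m=d>0; W=world(n,np.c_[u[m],v[m]],d[m])
    W=W[(abs(W[:,0]-664)<60)&(abs(W[:,1]+32)<170)&(W[:,2]<160)]
    c=np.array([664,-31]); 
    fr=lambda P,x0,a:np.c_[(P[:,:2]-c)@[np.cos(a),np.sin(a)]-x0,(P[:,:2]-c)@[-np.sin(a),np.cos(a)]]
    H=W[W[:,2]>106]; q=fr(H,0,np.radians(-7.5))
    for nm,s in(("src",q[:,1]>30),("sen",q[:,1]<-30)): 
        if s.sum(): print(n,nm,s.sum(),"y",np.percentile(q[s,1],[0,2,50,98,100]).round(1),"x",np.percentile(q[s,0],[1,99]).round(1),"z",np.percentile(H[s,2],[50,99]).round(1))
    H=H[(abs(q[:,1])<130)&(abs(q[:,1])>40)]
    def res(p):
        q=fr(H,p[0],p[1]); r=np.hypot(q[:,0],H[:,2]-p[2]); return r-np.where(q[:,1]>95,p[3],np.where(q[:,1]>0,p[4],p[5]))
    o=least_squares(res,[0,np.radians(-7.5),125,20,18,18],loss="soft_l1",bounds=([-20,-.3,115,8,8,8],[20,.1,135,24,24,24]))
    p=o.x; print(" fit x0 %.2f yaw %.2f z %.1f r"%(p[0],np.degrees(p[1]),p[2]),p[3:].round(1), "rms",np.sqrt(np.mean(res(p)**2)).round(2))
    R=W[(W[:,2]>8)&(W[:,2]<30)]; q=fr(R,0,np.radians(-7.5)); 
    k=(abs(q[:,1])<60)&(abs(q[:,0])<32); bins=[np.percentile(q[k&(abs(q[:,1]-y)<10),0],[2,98]) for y in(-50,-30,-10,10,30,50)]
    print(" rail edges",np.round(bins,1).tolist(),"len",np.percentile(q[abs(q[:,0])<20,1],[.5,99.5]).round(1))
E
```

```text
top src 508 y [ 66.3  66.6 106.6 146.3 151.6] x [-19.5  19.4] z [137.7 146.7]
top sen 248 y [-124.3 -121.   -93.8  -74.2  -73. ] x [-19.3  19. ] z [138.6 147. ]
 fit x0 0.89 yaw -7.56 z 124.6 r [17.9 17.2 18.8] rms 3.83
 rail edges [[-22.2, 19.2], [-20.1, 23.4], [-19.9, 19.3], [-20.9, 19.2], [-24.1, 20.3], [-23.2, 19.2]] len [-152.5  145. ]
side src 876 y [ 65.4  68.7 117.3 149.8 153.2] x [-18.4  20.6] z [133.  145.4]
side sen 359 y [-111.7 -109.6  -82.8  -72.4  -70.3] x [-19.   19.5] z [131.6 144.7]
 fit x0 0.54 yaw -8.59 z 125.1 r [19.2 17.  15.8] rms 3.09
 rail edges [[-17.7, 21.8], [-17.6, 20.2], [-18.9, 20.7], [-19.5, 20.4], [-18.5, 20.3], [-17.8, 20.8]] len [-153.3  148.6]
```

Request:
apply_moves:
  deltas:
    - {"dx": 1.5,"dy": -1.5,"dz": 0,"turn": -0.4,"claw": 0.05}
    - {"dx": 3,"dy": -3,"dz": 0,"turn": 0,"claw": 0.05}
    - {"dx": 3,"dy": -3,"dz": 0,"turn": 0,"claw": 0.05}
    - {"dx": 3,"dy": -3,"dz": 0,"turn": 0,"claw": 0.05}
    - {"dx": 3,"dy": -3.5,"dz": 0,"turn": 0,"claw": 0.05}
    - {"dx": 3,"dy": -3.5,"dz": 0,"turn": 0,"claw": 0.05}
    - {"dx": 3,"dy": -3.2,"dz": 0,"turn": 0,"claw": 0.05}
    - {"dx": 2.9,"dy": -3,"dz": 0,"turn": 0,"claw": 0.05}

```text
clock: 11.4
ee_pos: [664.8, -35.9, 217.3]
eef_rot: [-2.361, -2.069, 0.003]
force: [1.2, 0.2, -0.8]
gripper_width: 11.2
gripper_force: 59.2
```

Request:
apply_moves:
  deltas:
    - {"dx": 0,"dy": 0,"dz": 0,"turn": 0,"claw": 0.05}
    - {"dx": 0,"dy": 0,"dz": 0,"turn": 0,"claw": 0.05}
    - {"dx": 0,"dy": 0,"dz": 0,"turn": 0,"claw": 0.05}

```text
clock: 11.7
ee_pos: [663.5, -33.4, 218.2]
eef_rot: [-2.36, -2.071, 0.003]
force: [-0.6, 0.2, 0.7]
gripper_width: 11.3
gripper_force: 59.1
```

Well placed above the middle; now down about 77 mm.

Request:
apply_moves:
  deltas:
    - {"dx": 0,"dy": 0,"dz": -1.5,"turn": 0,"claw": 0.05}
    - {"dx": 0,"dy": 0,"dz": -1.5,"turn": 0,"claw": 0.05}
    - {"dx": 0,"dy": 0,"dz": -1.5,"turn": 0,"claw": 0.05}
    - {"dx": 0,"dy": 0,"dz": -1.5,"turn": 0,"claw": 0.05}
    - {"dx": 0,"dy": 0,"dz": -1.2,"turn": 0,"claw": 0.05}
    - {"dx": 0,"dy": 0,"dz": -0.5,"turn": 0,"claw": 0.05}
    - {"dx": 0,"dy": 0,"dz": 0,"turn": 0,"claw": 0.05}
    - {"dx": 0,"dy": 0,"dz": 0,"turn": 0,"claw": 0.05}

```text
clock: 12.5
ee_pos: [664.8, -33.9, 143.1]
eef_rot: [2.361, 2.071, 0.001]
force: [-0.2, -0.1, -0.2]
gripper_width: 11.2
gripper_force: 59.2
```

```bash
python3 - <<'E'
from h import *
s=readout.observe(); print(s["ee_pos"].round(1),s["eef_rot"].round(3),s["force"].round(1),s["gripper_width"])
im,d=imaging.grab_frame("side"); 
c=np.array([664,-31]);a=np.radians(-7.5)
def loc(P): return np.c_[(P[:,:2]-c)@[np.cos(a),np.sin(a)],(P[:,:2]-c)@[-np.sin(a),np.cos(a)],P[:,2]]
for r in imaging.silhouettes("side","long_cell")[:2]:
    q=loc(cloud("side",d,r["mask"])); print(r["confidence"],r["box"],np.percentile(q,[2,50,98],axis=0).round(1).tolist())
    e=q[(q[:,1]>14)&(q[:,1]<26)&(q[:,2]<125)]; print("end",np.percentile(e,[2,50,98],axis=0).round(1).tolist())
v,u=np.mgrid[0:480,0:640]; m=d>0; q=loc(world("side",np.c_[u[m],v[m]],d[m]))
for nm,k in(("src",(abs(q[:,1]-100)<50)),("sen",abs(q[:,1]+85)<20)):
    k=k&(q[:,2]>106)&(q[:,2]<150)&(abs(q[:,0])<30); print(nm,k.sum(),np.percentile(q[k],[1,99],axis=0).round(1).tolist())
u,v=proj("side",[s["ee_pos"]])[0].astype(int)
cv2.imwrite("pics/s7.png",cv2.resize(im[...,::-1][v-60:v+75,u-90:u+90],(800,600),interpolation=cv2.INTER_CUBIC))
E
```

```text
[664.8 -33.9 143.1] [2.361e+00 2.071e+00 1.000e-03] [-0.2 -0.1 -0.2] 11.200267012706728
0.51 [222.6, 195.5, 244.2, 219.4] [[-6.9, -155.3, -1.5], [-3.7, 11.9, 125.7], [188.9, 19.1, 159.5]]
end [[-6.9, 15.1, 112.0], [0.2, 17.0, 118.9], [6.9, 18.7, 124.5]]
src 859 [[-18.4, 67.5, 108.3], [20.3, 146.4, 145.7]]
sen 326 [[-18.6, -104.6, 108.0], [18.6, -72.1, 144.6]]
```

View pics/s7.png

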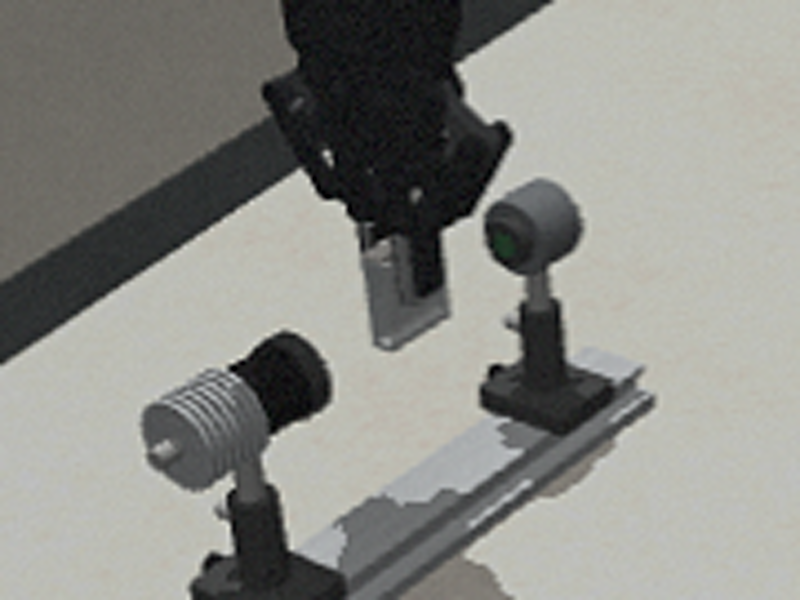

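The cuvette, at crop (408,295), stands upright between source (290,380) and sensor (535,230). It is within about 1 mm sideways and about 2 mm high. I'll lower it 2 mm and let it settle.

Request:
apply_moves:
  deltas:
    - {"dx": 0,"dy": 0,"dz": -0.2,"turn": 0,"claw": 0.05}
    - {"dx": 0,"dy": 0,"dz": 0,"turn": 0,"claw": 0.05}
    - {"dx": 0,"dy": 0,"dz": 0,"turn": 0,"claw": 0.05}
    - {"dx": 0,"dy": 0,"dz": 0,"turn": 0,"claw": 0.05}
    - {"dx": 0,"dy": 0,"dz": 0,"turn": 0,"claw": 0.05}
    - {"dx": 0,"dy": 0,"dz": 0,"turn": 0,"claw": 0.05}

```text
clock: 13.2
ee_pos: [664.6, -34.2, 140.3]
eef_rot: [2.362, 2.071, -0.0]
force: [0.7, -0.5, -0.5]
gripper_width: 11.1
gripper_force: 59.2
```

```bash
python3 - <<'E'
from h import *
s=readout.observe(); print(s["ee_pos"].round(1),s["eef_rot"].round(3),abs(s["qd"]).max(),s["gripper_force"])
if abs(s["ee_pos"]-[664.3,-34,141.2]).max()<2.5: print(workorder.hand_in())
E
```

```text
[664.6 -34.2 140.3] [ 2.362  2.071 -0.   ] 0.0013977959258060161 59.15274381637573
the job is handed in; nothing more can be done
None
```

I've handed the job in at about 13 s of the 51 s, and no verdict came back: the light source toggle is fully on, and the long cuvette is held upright and still midway in the beam, about 1 mm or less off sideways and 1 mm off in height by my own measurements.

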